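# Set the catch tub and run the stall's citrus juicer

### The arm

A 7-joint arm with a two-finger parallel gripper is mounted at the origin on the work surface. World frame = base frame: x ahead of the robot, y to its left, z up, the work surface at z = 0. Lengths are in m, angles in rad, forces in N, time in s.
With the tool pointing down it reaches from about 0.425 to 0.875 m from the base axis. Payload 4.7 kg.
Tool frame: the origin (TCP) lies on the centre line of the jaws, within the pads' length; the fingertips stand 8 mm ahead of it and the grasp point (between the pads) lies 11 mm behind it; z points along the fingers, y is the direction in which the jaws open and shut (so a half turn about z gives the same grasp; the last joint's range is limited). The gripper opens to 87 mm and grips with 3 to 60 N. Pads are 19 mm wide; open, the fingers measure 117 mm over their backs; the gripper's body (75 mm by 190 mm) begins 51 mm behind the grasp point.
Start: joints at [-1.123, 0.321, -0.07, 1.45, 0.023, 1.371, -0.057], TCP at [0.273, 0.59, 0.231] pointing down, gripper open.
Joint ranges: [-2.86, 2.86], [-0.3, 2.09], [-1.38, 1.24], [0.06, 2.45], [-1.56, 4.7], [0.09, 2.05], [-2.69, 2.69]. Speed limits (rad/s): [2.57, 2.57, 3.14, 3.14, 3.14, 3.14, 3.14].

### API

Orientations are given as a rotation vector (axis times angle).
In Python, from bench import ctrl, cams, workorder gives the robot as it stands. The module is installed in compiled form; this text tells all that it offers.
- The arm moves only by the tool carry_out, never from a script. Its argument "rows" is a list of rows, each an object with "offset": the shift along the tool's x, y, z in m, a list of three; "rot": the turn, a rotation vector about the tool's x, y, z in degrees, a list of three; "gripper": the opening, from 0 (shut) to 1 (fully open). In form: [{"offset": [dx, dy, dz], "rot": [rx, ry, rz], "gripper": gripper}, ...]. A call has 1 to 10 rows; each row shifts and turns the commanded pose from where the row before left it, along the tool's axes as they then stand; what a row does not reach is not made up. A row lasts 1/8 s, in which the tool goes at most 62.5 mm and 10.7 degrees, less where a joint would pass 70% of its speed; a pose out of reach is approached as far as the arm can. A call is refused whole if a number of a shift passes 0.0625 or a number of a turn 10.7, either way. A call with a gripper value outside its range is refused whole. The fingers move at their own pace and stop on an object; "grip_force" is the grip in N (left out, the last holds). Time passes only in rows, so rows that do not move let the fingers close. It gives the time, the measured TCP pose, the force and the opening at its end, in the units of the state.
- ctrl.get_state(): the state, without advancing time (a new reading comes with each control period).
- cams.get_image(name): name is "scene" or "top" or "wrist"; returns a dict with "img" (400x640x3 uint8, red, green, blue), "vfov" (degrees; the focal length in pixels is half the picture's height over the tangent of half this angle, whatever the lens; pixels are square), "cx", "cy" (the principal point, pixels), "R" (3x3) and "t" (3): a world point X has camera coordinates R X + t. Camera axes: x right, y down, z forward; pixel columns grow to the right and rows downward; lengths in m; the calibration is good to about 2 mm. A picture is of the moment at which its call begins. There is no depth.
- workorder.close_job(): hands the job in, once; it reports no verdict.
The state is a dict: "time": time; "joint_positions": joint angles; "qd": joint speeds; "joint_torque": joint torques, N m; "position": TCP position; "tool_rot": TCP orientation; "ft_force": force on the tool from outside, world axes, zero at the start; "torque": the same for the moment, N m; "grip_width": opening from 0.0 (shut) to 1.0 (fully open).
Only numpy, scipy, OpenCV 4.12 (cv2) and the standard library are available. Lean on these libraries where they do the work, as an engineer would, in place of code of your own. Each camera call takes 0.05 s, during which the arm holds its last target.

### The job

Get the stall's citrus juicer going: first push the white catch tub along the rollers until it is fully home in the bay under the spout, touching the end stop. Then fit the reamer upright onto the juicer's splined drive stub, turning it until the splines mesh and it drops fully home, and press it down against the spring as far as it goes; the juicer runs only while it is pressed, so finish still pressing it down with the gripper and do not let go. Leave the bottle, the tumbler and the jar standing where they are.

Things in the scene. Friction and masses are not known exactly. Their poses are not given: they have to be found in the camera images.
- station: Fixed juicer station; origin on the table. Its roller row runs along its y, x across. Rollers: 12, free-turning, 20 mm thick, 28 mm apart, y -110 to +218 mm, tops 40 mm above the table. Side rails: inner faces x = +-58 mm, tops 52 mm high (70 mm along the bay, y -115 to +15). End stop: upright plate, face at y = -115, top 78 mm high. The row's +y end is open.
- bowl (a point): Centre of the juicer bowl's rim (156 mm across, 165 mm above the table, inner floor 124 mm), at y = -190 mm in the station frame, axes as the station's. Grey round housing below, 140 mm across, foot 170 mm. The drive stub stands in its middle. A spout, 44 mm wide, 118 to 134 mm above the table, reaches from the bowl over the bay to station y = -58 mm.
- bay (a point): Where tub_c lies when the tub is fully home against the end stop: x = 0, y = -50, z = 75 mm in the station frame; axes as the station's.
- tub_c (a point): Centre of the white open plastic tub: 110 mm across the row (x), 130 along it (y), 70 high, walls 4 mm, some 0.35 kg. It starts on the outer (+y) part of the row, squared with it, on the rollers: underside 40 mm, rim 110 mm above the table. A push of 1 or 2 N on its outer end wall rolls it towards the station's -y; pushed slowly it hardly coasts.
- reamer_c (a point): Centre of the loose white reamer (axis z up), 90 mm tall, 0.12 kg, upright on the table. From its underside: round skirt 66 mm wide to 40 mm, dome to 46, square crown to 81 (flat sides 28 mm apart, facing its x and y, slim corner ribs up to 30 mm), rounded tip to 90. Underside: cross-shaped socket 40 mm deep, slots 10 mm wide along x and y, so quarter turns are equivalent.
- drive_seat (a point): Top centre of the stub's round seat (36 mm wide), z up, 140 mm above the table when unpressed. On it a cross of steel splines along this point's x and y: 26 mm tip to tip, 7 thick, 22 tall (top 4 mm: 22 by 4), and a 7 mm pilot pin 36 mm tall. The angle varies; turning it takes 0.35 N m. Unmeshed, the reamer stops 22 mm high; home, its underside is on the seat, its centre 45 mm above.
- plunger (a joint): How far the sprung stub is pressed down, in m: 0 up, 0.008 on its lower stop. Some 3 N start it moving and 8 N reach the stop. It springs back when released; the juicer runs beyond 0.005.
- bottle_c (a point): Bystander: centre of a closed green glass bottle, 60 mm diameter, 170 mm tall, standing on the table to the right of the juicer.
- tumbler_c (a point): Bystander: centre of an open glass tumbler, 70 mm diameter, 100 mm tall, standing on the table between robot and juicer.
- jar_c (a point): Bystander: centre of a closed glass jar, 60 mm diameter, 90 mm tall, standing on the table to the left, beyond the outer end of the rollers.
Things that resemble listed ones, but are neither listed nor needed, are in the scene too. What is shaped like the part that bears tub_c but yellow is not meant. What is shaped like the part that bears reamer_c but blue is not meant.

How it is judged:
On the way, in this order (a step that is already met when the one before it is completed fails the run):
1. the tub is home in the bay against the end stop (y of tub_c in the frame of station below -0.042 m and x of tub_c in the frame of station between -0.012 and 0.012 m and z of tub_c in the frame of station below 0.08 m and angle between tub_c's own z axis and vertical below 0.08 rad), for 0.3 s.
2. the reamer is meshed, home on its seat and pressed down (z of reamer_c in the frame of drive_seat between 0.04 and 0.049 m and horizontal distance between reamer_c and drive_seat below 0.006 m and angle between reamer_c's own z axis and vertical below 0.1 rad and value of joint plunger above 0.005 m and contact force between the fingers and reamer above 2 N), for 0.3 s.
At the end, for the whole second after the job is handed in: The tub stands in the bay within 8 mm of the end stop, and the reamer, upright, sits meshed and home on the drive seat (within 4 mm in height, 6 mm of the axis) with the sprung stub pressed more than 5 mm by the gripper still holding or pressing it with over 2 N, at rest (all of step 1 and all of step 2 and linear speed of reamer below 0.02 m/s); the arm keeps its last pose, push and grip.
It fails at once if bottle knocked over or moved more than 30 mm (distance of bottle_c from where it was at the start of the episode above 0.03 m or angle between bottle_c's own z axis and vertical above 0.5 rad).
It fails at once if tumbler knocked over or moved more than 30 mm (distance of tumbler_c from where it was at the start of the episode above 0.03 m or angle between tumbler_c's own z axis and vertical above 0.5 rad).
It fails at once if jar knocked over or moved more than 30 mm (distance of jar_c from where it was at the start of the episode above 0.03 m or angle between jar_c's own z axis and vertical above 0.5 rad).
It also fails if it takes over 61 s, if anything falls off the work surface, if the arm or the gripper's body presses on something with over 40 N, if the wrist force passes 120 N, or if a joint passes its speed limit or range.

## Working session

There is one attempt and no reset: what is moved stays moved. The work goes in short steps, Python scripts to look and compute and a tool call to move; the robot and the scene stay as the last step left them, time stands still between calls to the robot, and variables do not carry over. Pictures are saved under pics/ and viewed, and the job is handed in when it is done.

Besides the shell and the picture viewer there is one more tool, called after "Emit:" by a JSON object that holds its "name" and its "arguments", one argument or row to a line. carry_out: Moves the arm, as the interface text tells. Its arguments: {"type":"object","properties":{"rows":{"type":"array"},"grip_force":{"type":"number"}},"required":["rows"]}

```bash
mkdir -p pics
cat > h.py <<'E'
import numpy as np, cv2
from bench import ctrl, cams, workorder
from scipy.spatial.transform import Rotation as Ro
def shot(n,fn):
    d=cams.get_image(n); cv2.imwrite('pics/'+fn+'.png',d['img'][:,:,::-1]); np.savez('pics/'+fn+'.npz',**d); return d
def load(fn): return dict(np.load('pics/'+fn+'.npz'))
def ray(d,u,v,z):
    f=200/np.tan(np.radians(float(d['vfov']))/2)
    r=d['R'].T@np.array([(u-d['cx'])/f,(v-d['cy'])/f,1]); c=-d['R'].T@d['t']
    return c+r*(z-c[2])/r[2]
def proj(d,X):
    f=200/np.tan(np.radians(float(d['vfov']))/2)
    p=d['R']@np.array(X)+d['t']; return np.array([d['cx']+f*p[0]/p[2], d['cy']+f*p[1]/p[2]])
def crop(fn,x0,y0,x1,y1,k,out):
    im=cv2.imread('pics/'+fn+'.png')[y0:y1,x0:x1]; cv2.imwrite('pics/'+out+'.png',cv2.resize(im,None,fx=k,fy=k,interpolation=cv2.INTER_CUBIC))
E
python3 - <<'E'
from h import *
for n in ['scene','top','wrist']:
    d=shot(n,n+'0'); print(n,d['vfov'],-d['R'].T@d['t'],d['cx'],d['cy'])
s=ctrl.get_state(); print(s)
E
```

```text
scene 55.61441279673205 [ 1.20936155 -0.00224634  1.01989183] 315.0749587372229 200.7415753844068
top 44.82666736641022 [0.2491755  0.02138345 1.60448684] 314.0061290769184 202.15318871337917
wrist 62.16508762843602 [0.20229169 0.62130452 0.38460647] 326.2716601478286 196.1754926791042
{'time': 0.15, 'joint_positions': array([-1.12287754,  0.32164436, -0.07009733,  1.45138615,  0.02258711,
        1.3708122 , -0.05690256]), 'qd': array([-4.49681125e-04, -1.54254539e-03,  6.03498859e-04, -2.03912945e-03,
       -1.36592704e-03, -5.17346577e-05,  1.67217355e-03]), 'joint_torque': array([ 9.14286716e-06, -4.91791856e+01, -4.04468765e-01, -3.12876070e+01,
       -6.38866355e-02,  4.04279307e-02,  9.66306766e-05]), 'position': array([0.27307917, 0.58940429, 0.22972262]), 'tool_rot': array([-6.76009272e-01, -3.06774594e+00,  2.26568886e-03]), 'ft_force': array([-0.00034886, -0.28374514, -0.10468904]), 'torque': array([0.03018953, 0.04865611, 0.01619487]), 'grip_width': 1.0020927231656382}
```

View pics/scene0.png

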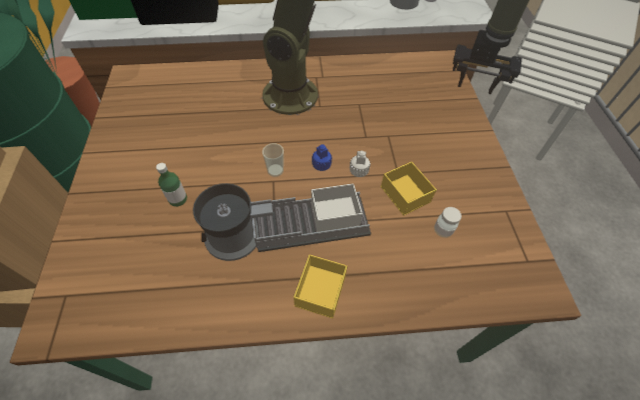

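View pics/top0.png

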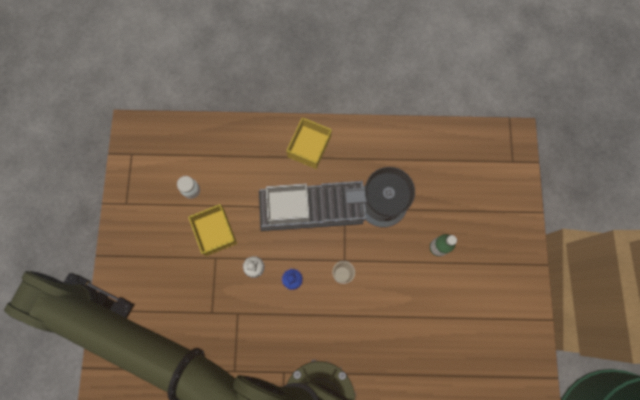

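View pics/wrist0.png

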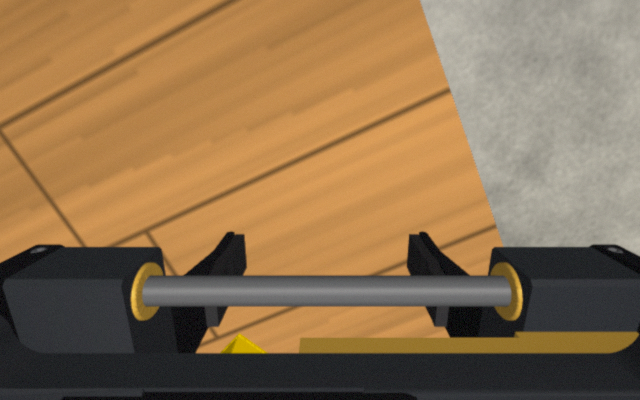

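Top picture (x up, y left): white tub at about (288,204) and yellow decoys at (310,142) and (212,230). White reamer at (253,267), blue decoy at (292,279). Bowl (388,193), tumbler (343,272), bottle (445,244), jar (187,186). I'll enlarge to confirm these.

Run:
```python
from h import *
crop('top0',240,165,430,295,4,'ta'); crop('scene0',180,130,400,260,3.6,'sa')
```

```text
(no output)
```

View pics/ta.png

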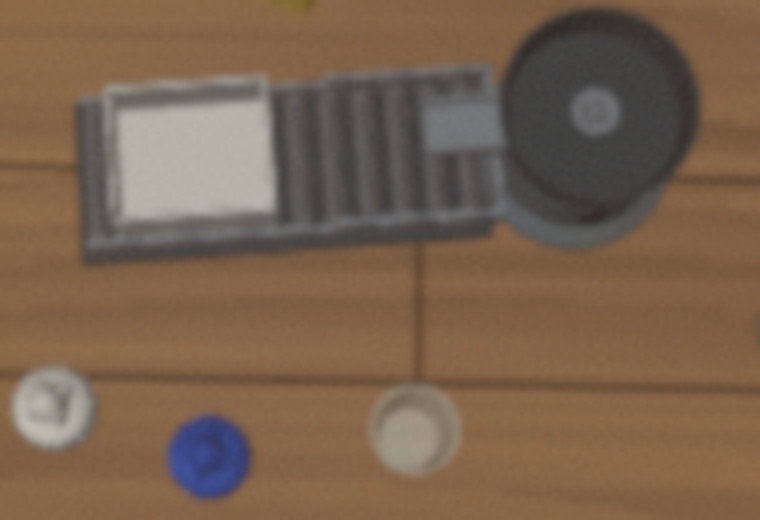

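View pics/sa.png

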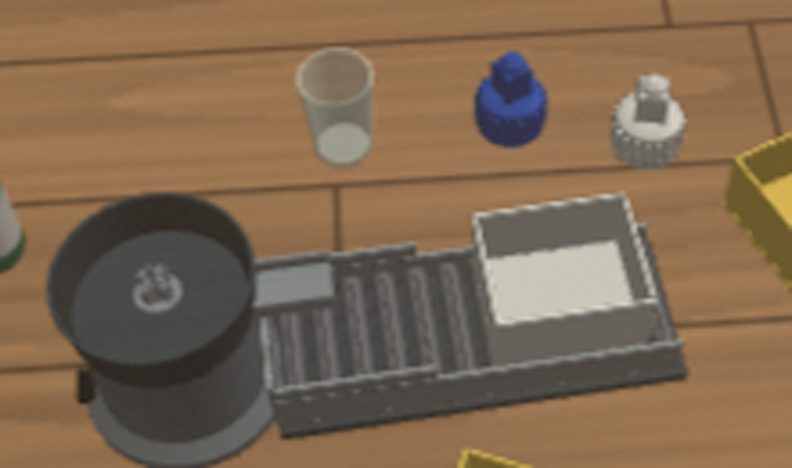

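Run:
```python
from h import *
d=load('top0'); s=load('scene0')
T=lambda u,v,z: ray(d,240+u/4,165+v/4,z).round(4)
S=lambda u,v,z: ray(s,180+u/3.6,130+v/3.6,z).round(4)
print('tub rim T');P=[T(u,v,.11) for u,v in[(104,88),(267,77),(278,220),(114,231)]]; print(P,np.mean(P,0))
print('tub rim S');P=[S(u,v,.11) for u,v in[(475,213),(625,196),(656,305),(495,327)]]; print(P,np.mean(P,0))
print('rails T',T(330,75,.052),T(490,66,.07),T(490,218,.07),T(83,250,.052))
print('bowl',T(600,108,.165),'stub',T(597,111,.14),'S',S(158,292,.14), 'bowlS',S(152,278,.165))
print('reamer',T(53,407,.04),S(648,122,.04),'blue',T(208,457,.04))
print('tumbler',T(415,430,.1),S(336,75,.1))
print('jar',ray(d,187,186,.09),'bottle',ray(d,451,240,.17),ray(s,162,168,.17))
```

```text
tub rim T
[array([0.6441, 0.1785, 0.11  ]), array([0.656 , 0.0489, 0.11  ]), array([0.54  , 0.0375, 0.11  ]), array([0.5285, 0.1657, 0.11  ])] [0.59215 0.10765 0.11   ]
tub rim S
[array([0.5514, 0.0466, 0.11  ]), array([0.5436, 0.1721, 0.11  ]), array([0.6514, 0.1818, 0.11  ]), array([0.6618, 0.0538, 0.11  ])] [0.60205  0.113575 0.11    ]
rails T [ 0.6746 -0.0022  0.052 ] [ 0.6801 -0.1331  0.07  ] [ 0.553  -0.1329  0.07  ] [0.5232 0.1958 0.052 ]
bowl [ 0.6218 -0.2078  0.165 ] stub [ 0.6258 -0.2094  0.14  ] S [ 0.6288 -0.2021  0.14  ] bowlS [ 0.6325 -0.2016  0.165 ]
reamer [0.397  0.2154 0.04  ] [0.4089 0.2187 0.04  ] blue [0.3598 0.0898 0.04  ]
tumbler [ 0.3795 -0.0717  0.1   ] [ 0.3828 -0.0652  0.1   ]
jar [0.64734803 0.4357761  0.09      ] bottle [ 0.47643488 -0.38690666  0.17      ] [ 0.48697968 -0.3800854   0.17      ]
```

Emit:
{"name": "carry_out", "arguments": {
  "rows": [
    {"offset":[0,0,0],"rot":[0,0,10],"gripper":0.5},
    {"offset":[0,0,0],"rot":[0,0,10],"gripper":0.5},
    {"offset":[0,0,0],"rot":[0,0,10],"gripper":0.5},
    {"offset":[0,0,0],"rot":[0,0,10],"gripper":0.5},
    {"offset":[0,0,0],"rot":[0,0,10],"gripper":0.5},
    {"offset":[0,0,0],"rot":[0,0,10],"gripper":0.5}
  ]
}}

```text
time: 0.9
position: [0.2731, 0.5896, 0.2301]
tool_rot: [2.126, 2.313, -0.001]
ft_force: [-0.8, 0.2, -0.2]
grip_width: 0.512
```

Emit:
{"name": "carry_out", "arguments": {
  "rows": [
    {"offset":[-0.04,0.028,0.003],"rot":[0,0,0],"gripper":0.5},
    {"offset":[-0.04,0.028,0.003],"rot":[0,0,0],"gripper":0.5},
    {"offset":[-0.04,0.028,0.003],"rot":[0,0,0],"gripper":0.5},
    {"offset":[-0.04,0.028,0.003],"rot":[0,0,0],"gripper":0.5},
    {"offset":[-0.04,0.028,0.003],"rot":[0,0,0],"gripper":0.5},
    {"offset":[-0.04,0.028,0.003],"rot":[0,0,0],"gripper":0.5},
    {"offset":[-0.04,0.028,0.003],"rot":[0,0,0],"gripper":0.5},
    {"offset":[-0.04,0.028,0.003],"rot":[0,0,0],"gripper":0.5},
    {"offset":[-0.04,0.028,0.003],"rot":[0,0,0],"gripper":0.5},
    {"offset":[-0.04,0.028,0.003],"rot":[0,0,0],"gripper":0.5}
  ]
}}

```text
time: 2.15
position: [0.5886, 0.2153, 0.2002]
tool_rot: [-2.119, -2.319, 0.0]
ft_force: [-0.1, 0.2, 0.3]
grip_width: 0.502
```

Run:
```python
from h import *
s=ctrl.get_state(); print(s['position'],s['joint_positions'].round(2),s['time'],s['grip_width'],s['ft_force']); print(Ro.from_rotvec(s['tool_rot']).as_matrix().round(3))
shot('top','top1');shot('scene','scene1')
crop('top1',200,150,360,270,5,'t1');
```

```text
[0.58864799 0.21530273 0.2002434 ] [-0.67  0.29  0.35  1.57 -0.1   1.3  -0.23] 2.15 0.5021924896239296 [-0.11612762  0.22029819  0.26409849]
[[-0.09   0.996 -0.   ]
 [ 0.996  0.09   0.   ]
 [ 0.    -0.    -1.   ]]
```

View pics/t1.png

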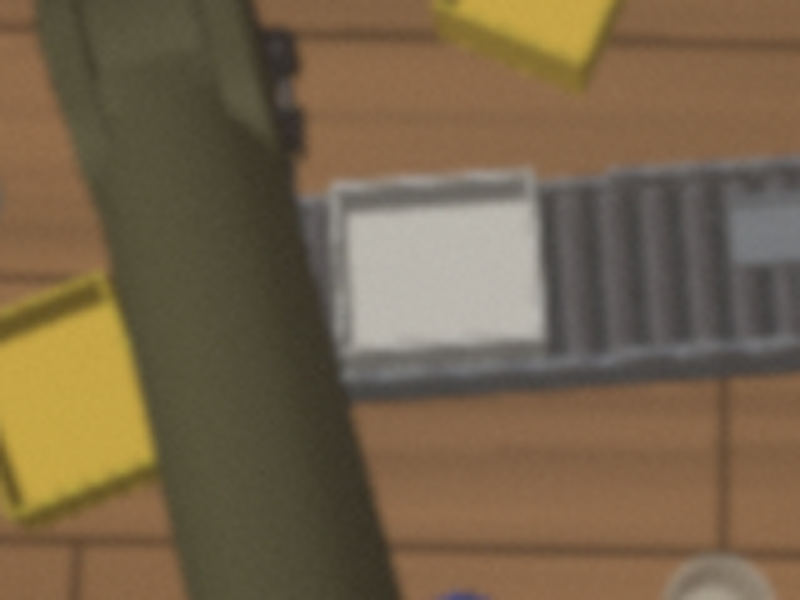

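View pics/scene1.png

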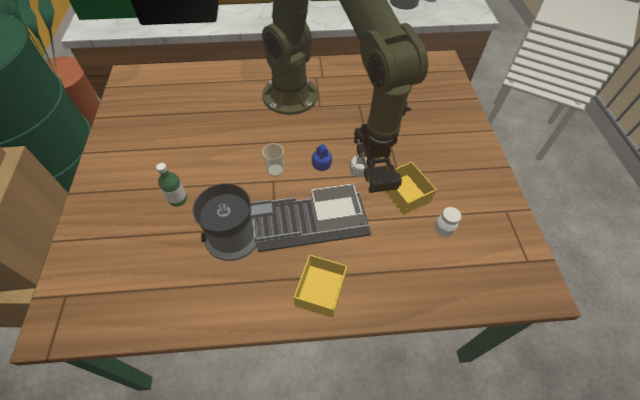

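The arm is at the outer end, well clear of the tub (TCP y 0.215, tub end wall about 0.175). Next I go down and push along tool -x.

Emit:
{"name": "carry_out", "arguments": {
  "rows": [
    {"offset":[0,0,0.04],"rot":[0,0,0],"gripper":0.5},
    {"offset":[0,0,0.04],"rot":[0,0,0],"gripper":0.5},
    {"offset":[0,0,0.035],"rot":[0,0,0],"gripper":0.5},
    {"offset":[-0.01,0,0],"rot":[0,0,0],"gripper":0.5},
    {"offset":[-0.01,0,0],"rot":[0,0,0],"gripper":0.5},
    {"offset":[-0.01,0,0],"rot":[0,0,0],"gripper":0.5},
    {"offset":[-0.01,0,0],"rot":[0,0,0],"gripper":0.5},
    {"offset":[-0.01,0,0],"rot":[0,0,0],"gripper":0.5}
  ]
}}

```text
time: 3.25
position: [0.5931, 0.1663, 0.0865]
tool_rot: [2.119, 2.318, 0.003]
ft_force: [0.3, -0.1, 1.4]
grip_width: 0.502
```

Emit:
{"name": "carry_out", "arguments": {
  "rows": [
    {"offset":[-0.01,0,0],"rot":[0,0,0],"gripper":0.5},
    {"offset":[-0.01,0,0],"rot":[0,0,0],"gripper":0.5},
    {"offset":[-0.01,0,0],"rot":[0,0,0],"gripper":0.5},
    {"offset":[-0.01,0,0],"rot":[0,0,0],"gripper":0.5},
    {"offset":[-0.01,0,0],"rot":[0,0,0],"gripper":0.5}
  ]
}}

```text
time: 3.88
position: [0.597, 0.1163, 0.0855]
tool_rot: [-2.119, -2.319, 0.0]
ft_force: [0.5, 0.3, 0.5]
grip_width: 0.494
```

Run:
```python
from h import *
s=ctrl.get_state(); print(s['position'],s['ft_force'])
shot('top','top2');shot('scene','scene2')
crop('scene2',180,130,400,260,3.6,'s2');
```

```text
[0.59698084 0.1162624  0.08552646] [0.50118317 0.33488512 0.46111675]
```

View pics/s2.png

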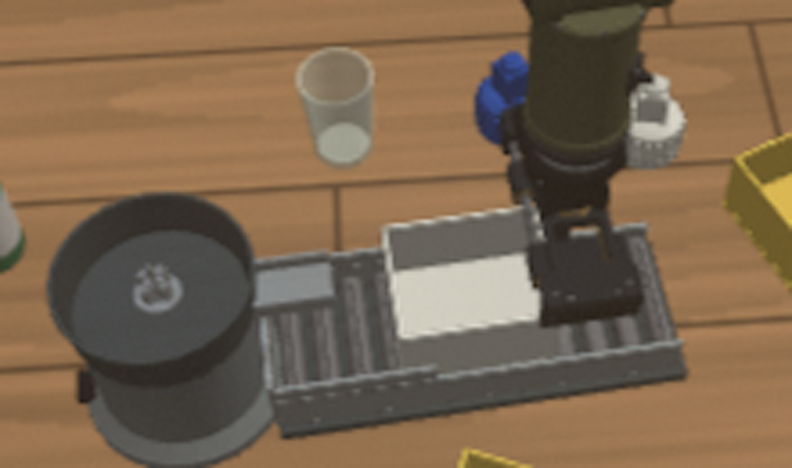

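The tub is rolling: its near end has moved from crop x 475 to 385. I keep pushing and slow down near the stop.

Emit:
{"name": "carry_out", "arguments": {
  "rows": [
    {"offset":[-0.01,0,0],"rot":[0,0,0],"gripper":0.5},
    {"offset":[-0.01,0,0],"rot":[0,0,0],"gripper":0.5},
    {"offset":[-0.01,0,0],"rot":[0,0,0],"gripper":0.5},
    {"offset":[-0.01,0,0],"rot":[0,0,0],"gripper":0.5},
    {"offset":[-0.01,0,0],"rot":[0,0,0],"gripper":0.5},
    {"offset":[-0.01,0,0],"rot":[0,0,0],"gripper":0.5},
    {"offset":[-0.01,0,0],"rot":[0,0,0],"gripper":0.5},
    {"offset":[-0.008,0,0],"rot":[0,0,0],"gripper":0.5},
    {"offset":[-0.006,0,0],"rot":[0,0,0],"gripper":0.5},
    {"offset":[-0.005,0,0],"rot":[0,0,0],"gripper":0.5}
  ]
}}

```text
time: 5.22
position: [0.605, 0.028, 0.0856]
tool_rot: [-2.119, -2.319, -0.0]
ft_force: [-0.4, 0.3, 0.7]
grip_width: 0.502
```

Emit:
{"name": "carry_out", "arguments": {
  "rows": [
    {"offset":[-0.004,0,0],"rot":[0,0,0],"gripper":0.5},
    {"offset":[-0.004,0,0],"rot":[0,0,0],"gripper":0.5},
    {"offset":[-0.003,0,0],"rot":[0,0,0],"gripper":0.5}
  ]
}}

```text
time: 5.6
position: [0.606, 0.0172, 0.0856]
tool_rot: [2.119, 2.319, 0.0]
ft_force: [-1.3, 0.0, 0.4]
grip_width: 0.498
```

Emit:
{"name": "carry_out", "arguments": {
  "rows": [
    {"offset":[-0.003,0,0],"rot":[0,0,0],"gripper":0.5},
    {"offset":[-0.003,0,0],"rot":[0,0,0],"gripper":0.5}
  ]
}}

```text
time: 5.85
position: [0.6067, 0.0115, 0.0856]
tool_rot: [-2.119, -2.319, -0.001]
ft_force: [2.7, 4.7, -0.4]
grip_width: 0.499
```

Emit:
{"name": "carry_out", "arguments": {
  "rows": [
    {"offset":[-0.002,0,0],"rot":[0,0,0],"gripper":0.5},
    {"offset":[-0.002,0,0],"rot":[0,0,0],"gripper":0.5}
  ]
}}

```text
time: 6.1
position: [0.6068, 0.0115, 0.0857]
tool_rot: [-2.115, -2.318, -0.006]
ft_force: [-1.0, 10.4, 1.3]
grip_width: 0.502
```

Emit:
{"name": "carry_out", "arguments": {
  "rows": [
    {"offset":[0,0,0],"rot":[0,0,0],"gripper":0.5},
    {"offset":[0,0,0],"rot":[0,0,0],"gripper":0.5},
    {"offset":[0,0,0],"rot":[0,0,0],"gripper":0.5},
    {"offset":[0.006,0,0],"rot":[0,0,0],"gripper":0.5},
    {"offset":[0.02,0,0],"rot":[0,0,0],"gripper":0.5},
    {"offset":[0.02,0,-0.03],"rot":[0,0,0],"gripper":0.5},
    {"offset":[0.01,0,-0.05],"rot":[0,0,0],"gripper":0.7},
    {"offset":[0,0,-0.05],"rot":[0,0,0],"gripper":1}
  ]
}}

```text
time: 7.1
position: [0.6012, 0.0654, 0.2166]
tool_rot: [-2.116, -2.321, 0.001]
ft_force: [1.2, 0.1, -0.2]
grip_width: 0.645
```

Run:
```python
from h import *
s=ctrl.get_state(); print(s['position'],s['ft_force'])
shot('top','top3');shot('scene','scene3');shot('wrist','wrist3')
crop('scene3',180,130,400,260,3.6,'s3'); crop('top3',240,165,430,295,4,'t3')
```

```text
[0.6012478  0.06544731 0.21664654] [ 1.15500401  0.06869173 -0.24260819]
```

View pics/s3.png

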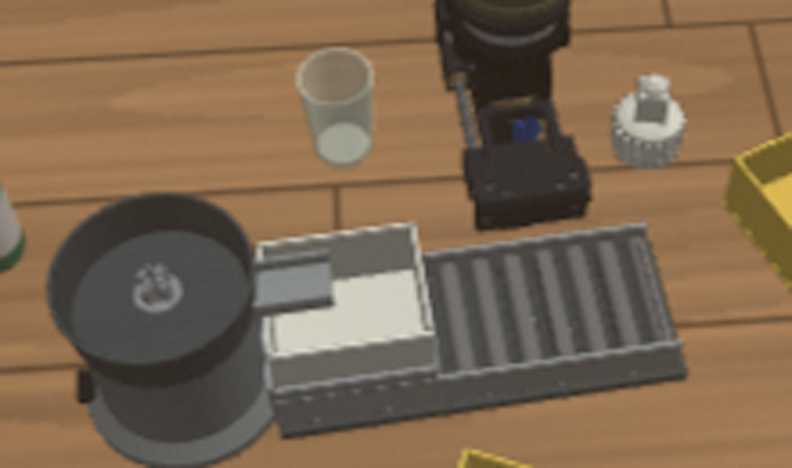

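View pics/t3.png

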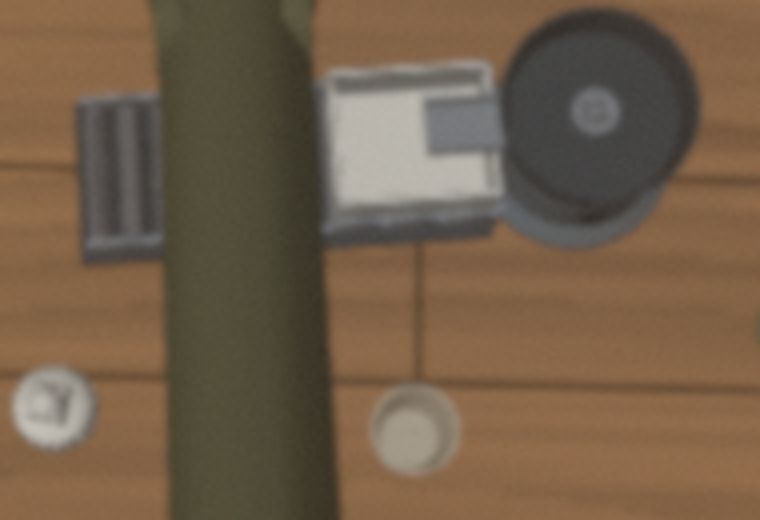

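View pics/wrist3.png

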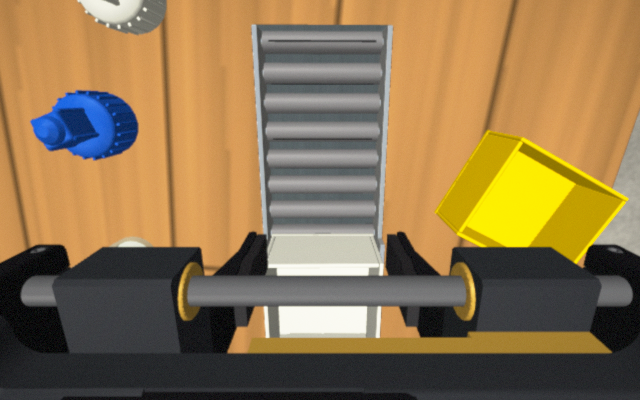

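Tub is home: in the top crop its inner end (500) touches the stop edge and the station side walls line up. Next I look at the drive stub from above.

Run:
```python
from h import *
d=load('wrist3'); s=ctrl.get_state(); Rm=Ro.from_rotvec(s['tool_rot']).as_matrix()
print('axis in tool',Rm.T@d['R'][2], 'pos tool',Rm.T@(-d['R'].T@d['t']-s['position']))
print('seat px', proj(d,[.627,-.206,.16]))
for p in [(.60,.035,.11)]: print(proj(d,p))
```

```text
axis in tool [-0.28765944  0.00379857  0.95772523] pos tool [ 0.07761694  0.00158837 -0.1582507 ]
seat px [321.99746231 488.37554684]
[315.10002033 225.00611219]
```

Emit:
{"name": "carry_out", "arguments": {
  "rows": [
    {"offset":[-0.05,0,0],"rot":[0,0,0],"gripper":1},
    {"offset":[-0.05,0,0],"rot":[0,0,0],"gripper":1},
    {"offset":[-0.05,0,0],"rot":[0,0,0],"gripper":1},
    {"offset":[-0.05,0,0],"rot":[0,0,0],"gripper":1},
    {"offset":[-0.05,0,0],"rot":[0,0,0],"gripper":1},
    {"offset":[-0.05,0,0],"rot":[0,0,0],"gripper":1},
    {"offset":[0,0,0],"rot":[0,0,0],"gripper":1}
  ]
}}

```text
time: 8.12
position: [0.6263, -0.2416, 0.2137]
tool_rot: [-2.129, -2.309, 0.008]
ft_force: [-0.3, -1.8, -0.5]
grip_width: 1.002
```

Run:
```python
from h import *
s=ctrl.get_state(); print(s['position'],s['tool_rot'],s['joint_positions'].round(2))
d=shot('wrist','wrist4'); shot('scene','scene4');print(proj(d,[.627,-.206,.16]))
crop('wrist4',240,80,400,200,5,'w4')
```

```text
[ 0.62627129 -0.24163153  0.21369911] [-2.12926889 -2.30946172  0.00775769] [-0.09  0.41  0.56  1.43 -0.21  1.36  0.56]
[331.27158384 164.86155885]
```

View pics/wrist4.png

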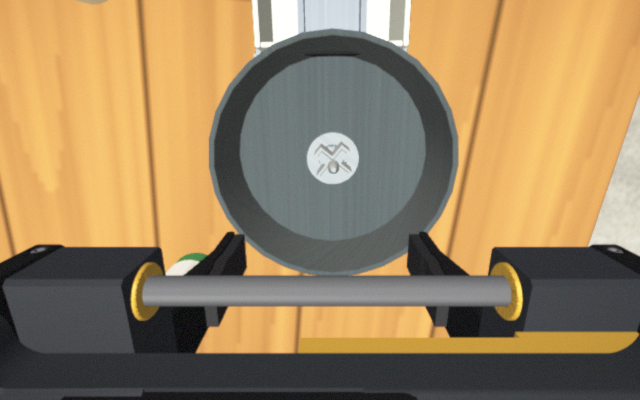

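View pics/w4.png

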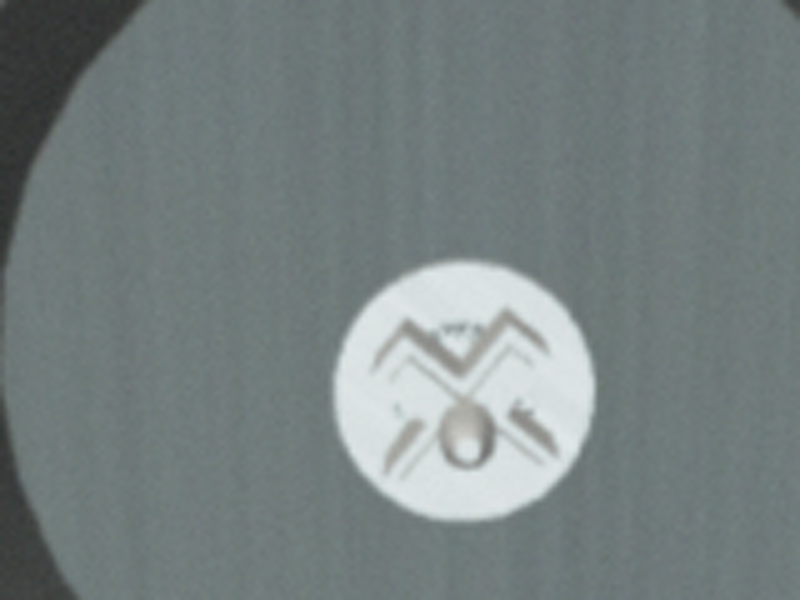

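Pin tip at wrist px (333.4,170), seat disc centre (333,158), cross arms diagonal. I enlarge further for the angle.

Run:
```python
from h import *
crop('wrist4',305,130,361,186,14,'w4b')
```

```text
(no output)
```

View pics/w4b.png

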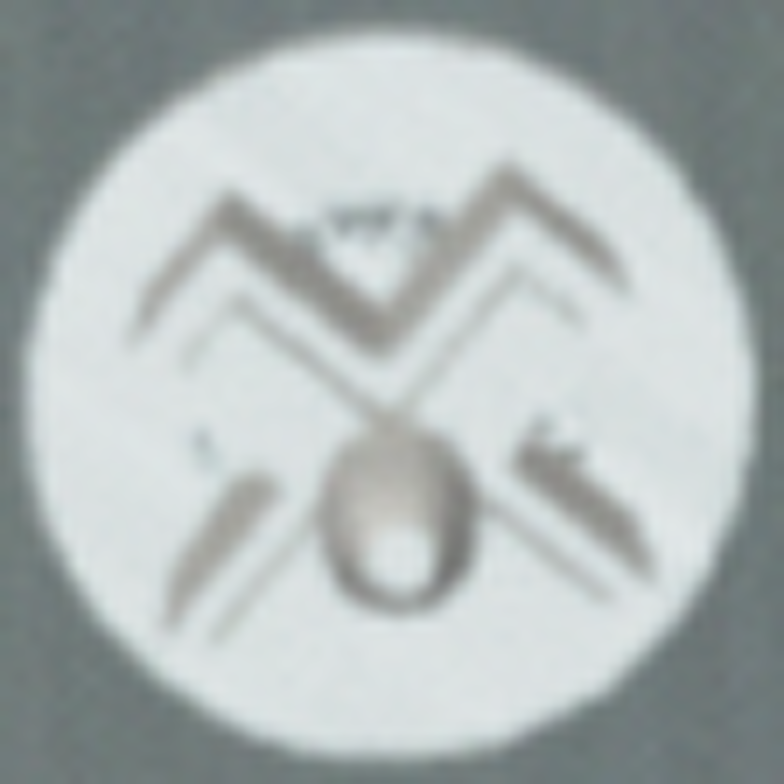

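Run:
```python
from h import *
d=load('wrist4')
W=lambda u,v,z: ray(d,305+u/14-.5+.5/14,130+v/14-.5+.5/14,z)
for a,b,z in [((215,230),(380,355),.158),((385,355),(515,195),.158),((235,297),(385,418),.162),((400,408),(520,268),.162),((215,640),(315,520),.162),((485,495),(610,600),.162)]:
    v=W(*b,z)-W(*a,z); print(np.degrees(np.arctan2(v[1],v[0]))%90, np.linalg.norm(v))
print('seat',W(390,392,.14),'pin',W(400,520,.174))
```

```text
57.41418911439696 0.00941664429987276
55.93163134474146 0.009333405792180538
55.57045490975523 0.008653265843748252
54.548088935785145 0.00823756640083243
55.36455541904749 0.007198330936409126
54.44675942495287 0.00750920313838839
seat [ 0.62788187 -0.2048301   0.14      ] pin [ 0.62780322 -0.20417322  0.174     ]
```

Emit:
{"name": "carry_out", "arguments": {
  "rows": [
    {"offset":[0.049,-0.02,0],"rot":[0,0,0],"gripper":1},
    {"offset":[0.049,-0.02,0],"rot":[0,0,0],"gripper":1},
    {"offset":[0.049,-0.02,0],"rot":[0,0,0],"gripper":1},
    {"offset":[0.049,-0.02,0],"rot":[0,0,0],"gripper":1},
    {"offset":[0.049,-0.02,0],"rot":[0,0,0],"gripper":1},
    {"offset":[0.049,-0.02,0],"rot":[0,0,0],"gripper":1},
    {"offset":[0.049,-0.02,0],"rot":[0,0,0],"gripper":1},
    {"offset":[0.049,-0.02,0],"rot":[0,0,0],"gripper":1},
    {"offset":[0.049,-0.02,0],"rot":[0,0,0],"gripper":1},
    {"offset":[0,0,0],"rot":[0,0,0],"gripper":1}
  ]
}}

```text
time: 9.48
position: [0.4063, 0.1928, 0.2151]
tool_rot: [-2.105, -2.33, 0.0]
ft_force: [0.5, -0.9, 0.5]
grip_width: 1.002
```

Run:
```python
from h import *
s=ctrl.get_state(); print(s['position'],s['tool_rot'],s['joint_positions'].round(2))
d=shot('wrist','wrist5'); u,v=proj(d,[.403,.217,.06]);print(u,v)
u,v=int(u),int(v); crop('wrist5',max(u-75,0),max(v-55,0),u+75,v+55,5,'w5'); print(max(u-75,0),max(v-55,0))
```

```text
[0.40626515 0.1927804  0.21512578] [-2.10524673e+00 -2.33020609e+00  2.48629911e-04] [-0.69 -0.1   0.18  1.95  0.02  1.3  -0.42]
324.9990994869238 155.30825243764053
249 100
```

View pics/wrist5.png

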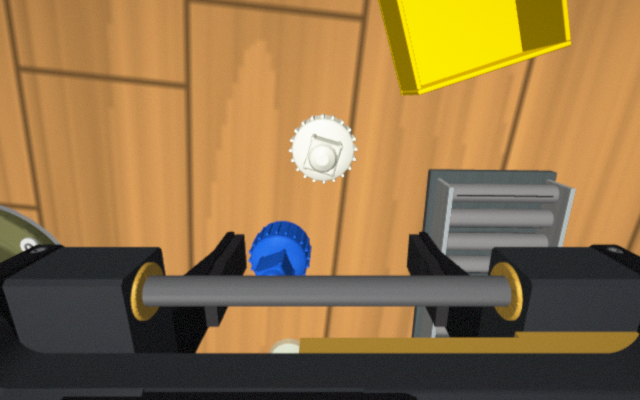

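View pics/w5.png

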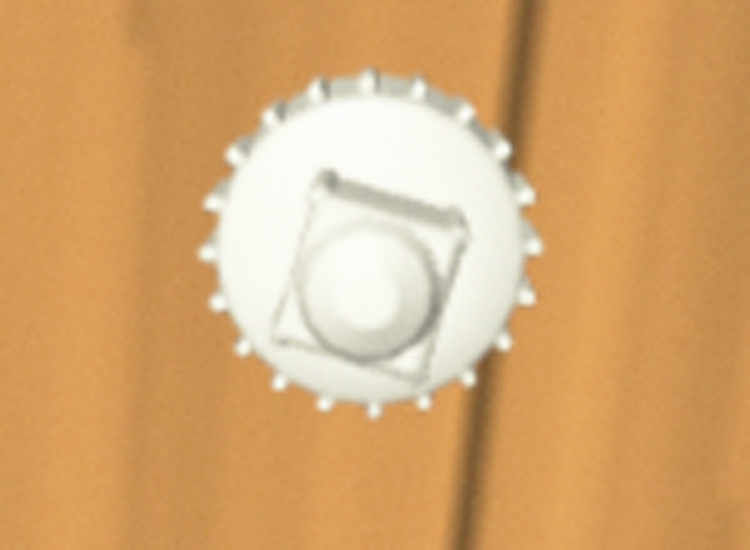

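The white reamer is at wrist px (324,149), with the blue decoy at (280,250); white with a square crown and ribbed skirt is the right one. Its crown corners in the crop are (322,188), (462,232), (418,380) and (278,342).

Run:
```python
from h import *
d=load('wrist5')
W=lambda u,v,z: ray(d,249+u/5-.4,100+v/5-.4,z)
P=np.array([W(u,v,.081) for u,v in [(322,190),(462,234),(418,380),(278,342)]])
for i in range(4):
    v=P[(i+1)%4]-P[i]; print(np.degrees(np.arctan2(v[1],v[0]))%90, np.linalg.norm(v))
print('crown',P.mean(0),'skirt',W(370,248,.04),'tip',W(370,292,.09))
s=ctrl.get_state(); R=Ro.from_rotvec(s['tool_rot']).as_matrix(); print('tool y ang',np.degrees(np.arctan2(R[1,1],R[0,1])))
```

```text
78.43102101887342 0.02545909286195817
79.67565707088606 0.027134356760199957
80.28001672745305 0.02582966773180143
78.906949553998 0.02796232564742826
crown [0.40080477 0.21877544 0.081     ] skirt [0.40024597 0.21945363 0.04      ] tip [0.40084056 0.21960171 0.09      ]
tool y ang 5.572085745429708
```

Emit:
{"name": "carry_out", "arguments": {
  "rows": [
    {"offset":[0,0,0],"rot":[0,0,8],"gripper":1},
    {"offset":[0,0,0],"rot":[0,0,8.3],"gripper":1},
    {"offset":[0.025,-0.0105,0],"rot":[0,0,0],"gripper":1},
    {"offset":[0,0,0.04],"rot":[0,0,0],"gripper":1},
    {"offset":[0,0,0.04],"rot":[0,0,0],"gripper":1},
    {"offset":[0,0,0.02],"rot":[0,0,0],"gripper":1},
    {"offset":[0,0,0],"rot":[0,0,0],"gripper":1}
  ]
}}

```text
time: 10.4
position: [0.4033, 0.2126, 0.1139]
tool_rot: [-2.427, -1.994, 0.006]
ft_force: [0.9, 0.5, 0.4]
grip_width: 0.997
```

Run:
```python
from h import *
s=ctrl.get_state(); R=Ro.from_rotvec(s['tool_rot']).as_matrix()
print(s['position'],R.round(3)[:,2],'tool y ang',np.degrees(np.arctan2(R[1,1],R[0,1])),s['joint_positions'].round(2))
print('err tool',R.T@(np.array([.4005,.2193,.056])-s['position']))
```

```text
[0.40326081 0.21257453 0.11389918] [-0.003 -0.003 -1.   ] tool y ang -11.192828978379184 [-0.69  0.    0.15  2.06 -0.    1.08 -0.74]
err tool [ 0.0062426  -0.00386354  0.05789017]
```

Emit:
{"name": "carry_out", "arguments": {
  "rows": [
    {"offset":[0.006,-0.004,0],"rot":[0,0,0],"gripper":1},
    {"offset":[0,0,0.02],"rot":[0,0,0],"gripper":1},
    {"offset":[0,0,0.02],"rot":[0,0,0],"gripper":1},
    {"offset":[0,0,0.015],"rot":[0,0,0],"gripper":1},
    {"offset":[0,0,0],"rot":[0,0,0],"gripper":1}
  ]
}}

```text
time: 11.02
position: [0.4013, 0.2207, 0.0603]
tool_rot: [-2.427, -1.995, 0.002]
ft_force: [-0.4, 0.1, -0.6]
grip_width: 0.999
```

Run:
```python
from h import *
s=ctrl.get_state(); R=Ro.from_rotvec(s['tool_rot']).as_matrix()
print(s['position'],R.round(4)[:,2],'tool y ang',np.degrees(np.arctan2(R[1,1],R[0,1])),s['ft_force'])
print('err tool',R.T@(np.array([.4005,.2193,.056])-s['position']))
shot('wrist','wrist6');shot('scene','scene6')
crop('scene6',300,110,420,200,6,'s6')
```

```text
[0.40128942 0.22065262 0.0602764 ] [-8.e-04 -5.e-04 -1.e+00] tool y ang -11.14217431679476 [-0.42786458  0.12437668 -0.59408613]
err tool [-0.00147681 -0.00051015  0.00427775]
```

View pics/wrist6.png

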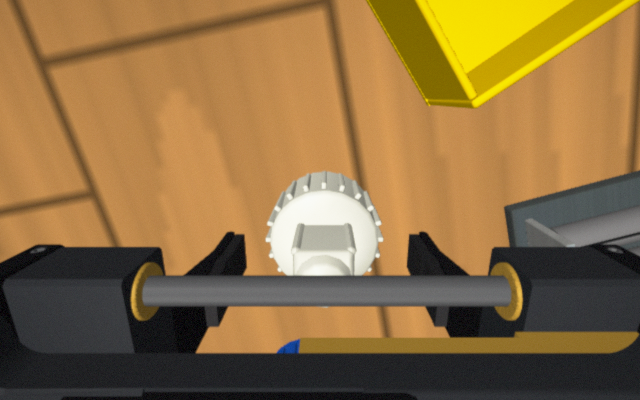

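View pics/s6.png

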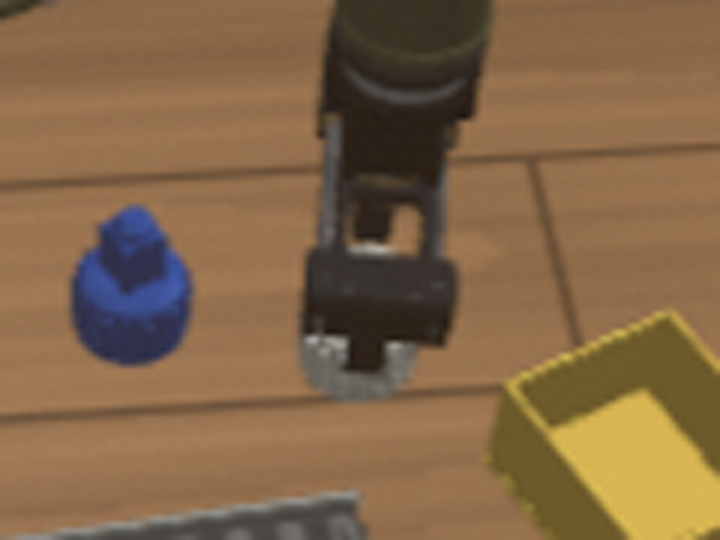

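The crown is centred between the fingers and square to them. Lower slightly and grip.

Emit:
{"name": "carry_out", "arguments": {
  "rows": [
    {"offset":[-0.0015,-0.0005,0.003],"rot":[0,0,0],"gripper":1},
    {"offset":[0,0,0],"rot":[0,0,0],"gripper":0},
    {"offset":[0,0,0],"rot":[0,0,0],"gripper":0},
    {"offset":[0,0,0],"rot":[0,0,0],"gripper":0},
    {"offset":[0,0,0],"rot":[0,0,0],"gripper":0},
    {"offset":[0,0,0],"rot":[0,0,0],"gripper":0},
    {"offset":[0,0,0],"rot":[0,0,0],"gripper":0}
  ],
  "grip_force": 40
}}

```text
time: 12.0
position: [0.4009, 0.2193, 0.0576]
tool_rot: [-2.427, -1.995, -0.0]
ft_force: [0.1, -0.6, -0.3]
grip_width: 0.402
```

Run:
```python
from h import *
s=ctrl.get_state(); R=Ro.from_rotvec(s['tool_rot']).as_matrix()
print(s['position'],R.round(4)[:,2],'tool y ang',np.degrees(np.arctan2(R[1,1],R[0,1])),s['ft_force'],s['grip_width']*87)
```

```text
[0.40086807 0.21929625 0.05756403] [ 0.  0. -1.] tool y ang -11.154200523299844 [ 0.05621965 -0.62281767 -0.34700596] 35.00749324738365
```

Emit:
{"name": "carry_out", "arguments": {
  "rows": [
    {"offset":[0,0,0],"rot":[0,0,0],"gripper":0},
    {"offset":[0,0,0],"rot":[0,0,0],"gripper":0},
    {"offset":[0,0,0],"rot":[0,0,0],"gripper":0}
  ]
}}

```text
time: 12.38
position: [0.4007, 0.2193, 0.0575]
tool_rot: [-2.427, -1.995, 0.0]
ft_force: [-0.7, 0.3, -0.5]
grip_width: 0.316
```

Run:
```python
from h import *
s=ctrl.get_state(); print(s['grip_width']*87)
shot('wrist','wrist7')
crop('wrist7',220,150,440,300,3.6,'w7')
```

```text
27.479848286786552
```

View pics/w7.png

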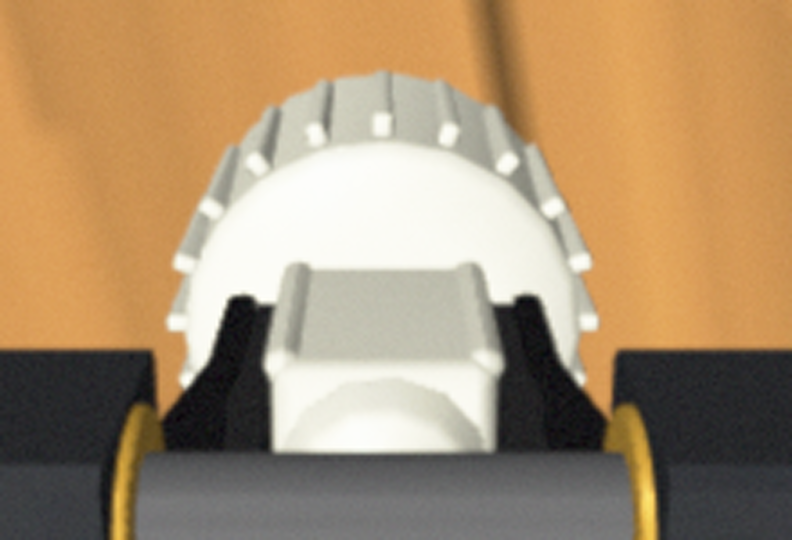

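Gripped at 27.5 mm (expected 28). Lifting, then transporting.

Run:
```python
from h import *
d=load('wrist7'); s=ctrl.get_state(); R=Ro.from_rotvec(s['tool_rot']).as_matrix()
for off in (-.002,0,.002):
    for y in (-.0145,.0145): print(off, proj(d, s['position']+R@np.array([off+.0145,y,.0575-.081])))
print('obs', 220+275/3.6,150+362/3.6, 220+492/3.6)
```

```text
-0.002 [290.48680153 252.50062658]
-0.002 [356.9324119  252.49061298]
0 [290.34219607 248.32045211]
0 [357.05340771 248.31003152]
0.002 [290.19642997 244.10672627]
0.002 [357.17537475 244.09589246]
obs 296.3888888888889 250.55555555555554 356.66666666666663
```

Emit:
{"name": "carry_out", "arguments": {
  "rows": [
    {"offset":[0,0,-0.01],"rot":[0,0,0],"gripper":0},
    {"offset":[0,0,-0.02],"rot":[0,0,0],"gripper":0},
    {"offset":[0,0,-0.03],"rot":[0,0,0],"gripper":0},
    {"offset":[0,0,-0.04],"rot":[0,0,0],"gripper":0},
    {"offset":[0,0,-0.04],"rot":[0,0,0],"gripper":0},
    {"offset":[0,0,-0.04],"rot":[0,0,0],"gripper":0},
    {"offset":[0,0,-0.03],"rot":[0,0,0],"gripper":0}
  ]
}}

```text
time: 13.3
position: [0.4012, 0.2192, 0.2701]
tool_rot: [2.427, 1.994, 0.004]
ft_force: [0.2, 0.0, -1.8]
grip_width: 0.316
```

Emit:
{"name": "carry_out", "arguments": {
  "rows": [
    {"offset":[-0.037,0.03,0],"rot":[0,0,0],"gripper":0},
    {"offset":[-0.037,0.03,0],"rot":[0,0,0],"gripper":0},
    {"offset":[-0.037,0.03,0],"rot":[0,0,0],"gripper":0},
    {"offset":[-0.037,0.03,0],"rot":[0,0,0],"gripper":0},
    {"offset":[-0.037,0.03,0],"rot":[0,0,0],"gripper":0},
    {"offset":[-0.037,0.03,0],"rot":[0,0,0],"gripper":0},
    {"offset":[-0.037,0.03,0],"rot":[0,0,0],"gripper":0},
    {"offset":[-0.037,0.03,0],"rot":[0,0,0],"gripper":0},
    {"offset":[-0.037,0.03,0],"rot":[0,0,0],"gripper":0},
    {"offset":[-0.035,0.03,0],"rot":[0,0,0],"gripper":0}
  ]
}}

```text
time: 14.55
position: [0.6246, -0.2012, 0.2681]
tool_rot: [2.426, 1.995, 0.001]
ft_force: [1.1, -0.4, -0.3]
grip_width: 0.317
```

Emit:
{"name": "carry_out", "arguments": {
  "rows": [
    {"offset":[0,0,0],"rot":[0,0,8],"gripper":0},
    {"offset":[0,0,0],"rot":[0,0,8],"gripper":0},
    {"offset":[0,0,0],"rot":[0,0,7.4],"gripper":0},
    {"offset":[0,0,0],"rot":[0,0,0],"gripper":0},
    {"offset":[0,0,0],"rot":[0,0,0],"gripper":0}
  ]
}}

```text
time: 15.18
position: [0.624, -0.1997, 0.2678]
tool_rot: [-2.779, -1.465, -0.0]
ft_force: [-0.0, -0.5, -2.1]
grip_width: 0.32
```

Run:
```python
from h import *
s=ctrl.get_state(); R=Ro.from_rotvec(s['tool_rot']).as_matrix()
print(s['position'],R.round(4)[:,2],'tool y ang',np.degrees(np.arctan2(R[1,1],R[0,1])),s['ft_force'],s['torque'],s['grip_width']*87, s['joint_positions'].round(2))
print('err tool',R.T@(np.array([.628,-.2045,.25])-s['position']))
shot('wrist','wrist8');shot('scene','scene8');shot('top','top8')
crop('scene8',170,110,350,250,4.4,'s8')
```

```text
[ 0.62401391 -0.19966364  0.26777991] [ 2.e-04  1.e-04 -1.e+00] tool y ang -34.418582318321576 [-0.0067785  -0.49678661 -2.09718391] [-0.11020244  0.11609919  0.01805678] 27.853297618649925 [-0.23  0.36  0.66  1.4  -0.22  1.45 -0.17]
err tool [-0.00174028  0.00602025  0.01778011]
```

View pics/wrist8.png

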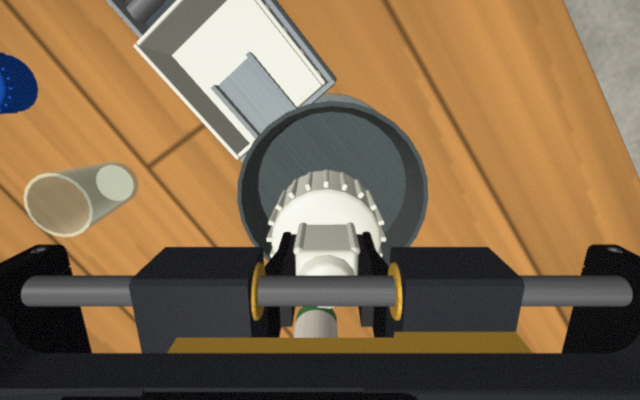

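View pics/s8.png

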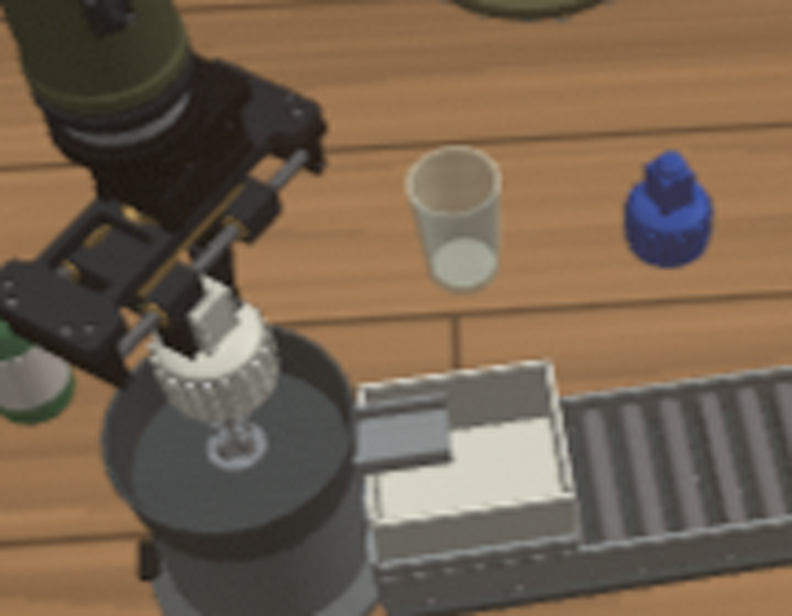

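Emit:
{"name": "carry_out", "arguments": {
  "rows": [
    {"offset":[-0.0008,0.006,0],"rot":[0,0,0],"gripper":0},
    {"offset":[0,0,0.014],"rot":[0,0,0],"gripper":0},
    {"offset":[0,0,0.012],"rot":[0,0,0],"gripper":0},
    {"offset":[0,0,0],"rot":[0,0,0],"gripper":0},
    {"offset":[0,0,0],"rot":[0,0,0],"gripper":0}
  ]
}}

```text
time: 15.95
position: [0.6285, -0.2038, 0.2415]
tool_rot: [-2.781, -1.462, -0.0]
ft_force: [0.3, -0.1, -1.0]
grip_width: 0.319
```

Run:
```python
from h import *
s=ctrl.get_state(); R=Ro.from_rotvec(s['tool_rot']).as_matrix()
print(s['position'],R.round(4)[:,2],'tool y ang',np.degrees(np.arctan2(R[1,1],R[0,1])),s['ft_force'],s['torque'],s['grip_width']*87)
print('err tool',R.T@(np.array([.628,-.2045,.1975])-s['position']))
shot('scene','scene9');shot('wrist','wrist9')
crop('scene9',195,160,265,220,11,'s9')
```

```text
[ 0.6285226  -0.20378102  0.24150467] [-0.e+00  1.e-04 -1.e+00] tool y ang -34.54782041562437 [ 0.28834716 -0.07763544 -0.97764956] [-0.06196066  0.08925127 -0.00290415] 27.742284153912426
err tool [-8.90525656e-04 -2.00781472e-05  4.40046298e-02]
```

View pics/s9.png

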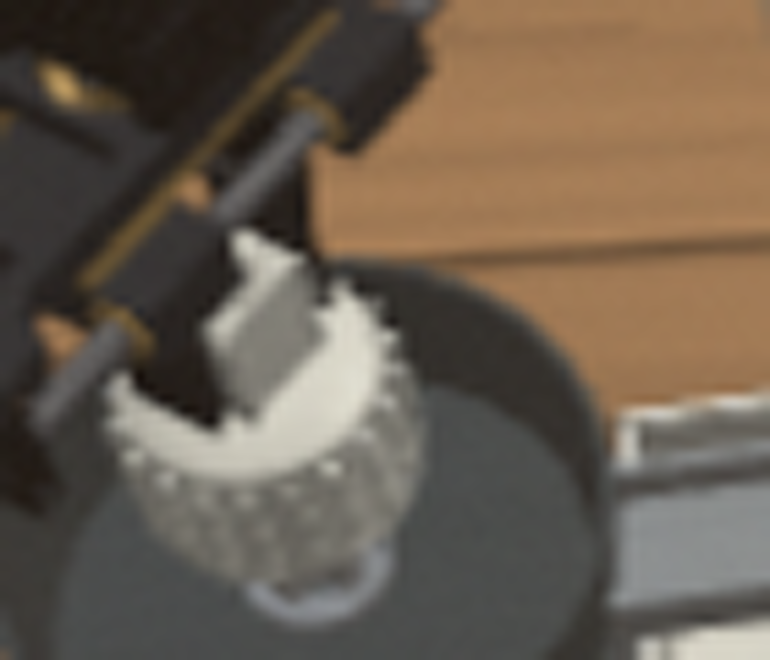

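Emit:
{"name": "carry_out", "arguments": {
  "rows": [
    {"offset":[0,0,0.004],"rot":[0,0,0],"gripper":0},
    {"offset":[0,0,0.004],"rot":[0,0,0],"gripper":0},
    {"offset":[0,0,0.004],"rot":[0,0,0],"gripper":0},
    {"offset":[0,0,0.004],"rot":[0,0,0],"gripper":0},
    {"offset":[0,0,0],"rot":[0,0,0],"gripper":0}
  ]
}}

```text
time: 16.68
position: [0.6283, -0.2037, 0.225]
tool_rot: [-2.78, -1.461, 0.001]
ft_force: [0.3, 0.1, -0.5]
grip_width: 0.319
```

Emit:
{"name": "carry_out", "arguments": {
  "rows": [
    {"offset":[0,0,0.002],"rot":[0,0,0],"gripper":0},
    {"offset":[0,0,0.002],"rot":[0,0,0],"gripper":0},
    {"offset":[0,0,0.002],"rot":[0,0,0],"gripper":0},
    {"offset":[0,0,0.002],"rot":[0,0,0],"gripper":0},
    {"offset":[0,0,0],"rot":[0,0,0],"gripper":0}
  ]
}}

```text
time: 17.3
position: [0.6284, -0.2038, 0.2173]
tool_rot: [-2.781, -1.461, 0.0]
ft_force: [-0.5, 0.5, -1.2]
grip_width: 0.318
```

Already below the unmeshed stop height with no reaction force. Continuing.

Emit:
{"name": "carry_out", "arguments": {
  "rows": [
    {"offset":[0,0,0.002],"rot":[0,0,0],"gripper":0},
    {"offset":[0,0,0.002],"rot":[0,0,0],"gripper":0},
    {"offset":[0,0,0.002],"rot":[0,0,0],"gripper":0},
    {"offset":[0,0,0],"rot":[0,0,0],"gripper":0}
  ]
}}

```text
time: 17.8
position: [0.6284, -0.2038, 0.2113]
tool_rot: [-2.781, -1.461, 0.0]
ft_force: [0.2, -1.0, -0.7]
grip_width: 0.323
```

Emit:
{"name": "carry_out", "arguments": {
  "rows": [
    {"offset":[0,0,0.003],"rot":[0,0,0],"gripper":0},
    {"offset":[0,0,0.003],"rot":[0,0,0],"gripper":0},
    {"offset":[0,0,0.003],"rot":[0,0,0],"gripper":0},
    {"offset":[0,0,0.002],"rot":[0,0,0],"gripper":0},
    {"offset":[0,0,0],"rot":[0,0,0],"gripper":0}
  ]
}}

```text
time: 18.42
position: [0.6284, -0.2038, 0.2003]
tool_rot: [-2.781, -1.461, 0.0]
ft_force: [0.2, -0.3, -0.6]
grip_width: 0.315
```

Meshed. Now pressing against the spring.

Emit:
{"name": "carry_out", "arguments": {
  "rows": [
    {"offset":[0,0,0.002],"rot":[0,0,0],"gripper":0},
    {"offset":[0,0,0.002],"rot":[0,0,0],"gripper":0},
    {"offset":[0,0,0],"rot":[0,0,0],"gripper":0}
  ]
}}

```text
time: 18.8
position: [0.6286, -0.2039, 0.1971]
tool_rot: [2.781, 1.461, 0.001]
ft_force: [-0.5, 0.0, 3.0]
grip_width: 0.316
```

Emit:
{"name": "carry_out", "arguments": {
  "rows": [
    {"offset":[0,0,0.002],"rot":[0,0,0],"gripper":0},
    {"offset":[0,0,0.002],"rot":[0,0,0],"gripper":0},
    {"offset":[0,0,0],"rot":[0,0,0],"gripper":0}
  ]
}}

```text
time: 19.18
position: [0.6286, -0.2039, 0.1929]
tool_rot: [2.781, 1.461, 0.001]
ft_force: [-1.2, 0.6, 5.4]
grip_width: 0.318
```

Emit:
{"name": "carry_out", "arguments": {
  "rows": [
    {"offset":[0,0,0.001],"rot":[0,0,0],"gripper":0},
    {"offset":[0,0,0.001],"rot":[0,0,0],"gripper":0},
    {"offset":[0,0,0],"rot":[0,0,0],"gripper":0}
  ]
}}

```text
time: 19.55
position: [0.6286, -0.2039, 0.1908]
tool_rot: [2.781, 1.461, 0.001]
ft_force: [-1.3, 1.3, 5.0]
grip_width: 0.315
```

Emit:
{"name": "carry_out", "arguments": {
  "rows": [
    {"offset":[0,0,0.001],"rot":[0,0,0],"gripper":0},
    {"offset":[0,0,0.001],"rot":[0,0,0],"gripper":0},
    {"offset":[0,0,0],"rot":[0,0,0],"gripper":0}
  ]
}}

```text
time: 19.92
position: [0.6287, -0.2039, 0.1894]
tool_rot: [2.781, 1.461, 0.001]
ft_force: [-2.1, 1.3, 7.7]
grip_width: 0.321
```

Emit:
{"name": "carry_out", "arguments": {
  "rows": [
    {"offset":[0,0,0.001],"rot":[0,0,0],"gripper":0},
    {"offset":[0,0,0],"rot":[0,0,0],"gripper":0},
    {"offset":[0,0,0],"rot":[0,0,0],"gripper":0}
  ]
}}

```text
time: 20.3
position: [0.6287, -0.2039, 0.1893]
tool_rot: [2.781, 1.461, 0.002]
ft_force: [-3.4, 1.5, 10.6]
grip_width: 0.317
```

Emit:
{"name": "carry_out", "arguments": {
  "rows": [
    {"offset":[0,0,0.001],"rot":[0,0,0],"gripper":0},
    {"offset":[0,0,0],"rot":[0,0,0],"gripper":0},
    {"offset":[0,0,0],"rot":[0,0,0],"gripper":0},
    {"offset":[0,0,0],"rot":[0,0,0],"gripper":0}
  ]
}}

```text
time: 20.8
position: [0.6287, -0.204, 0.1892]
tool_rot: [2.781, 1.461, 0.003]
ft_force: [-4.8, 2.1, 15.6]
grip_width: 0.318
```

Run:
```python
from h import *
s=ctrl.get_state(); R=Ro.from_rotvec(s['tool_rot']).as_matrix()
print(s['time'],s['position'],R.round(4)[:,2],s['ft_force'],s['grip_width']*87)
shot('scene','scene10');shot('wrist','wrist10')
crop('scene10',150,130,400,270,3.2,'s10')
```

```text
20.8 [ 0.62873359 -0.20397253  0.1892295 ] [ 1.7e-03  6.0e-04 -1.0e+00] [-4.7717      2.14032448 15.64596925] 27.682551009346174
```

View pics/s10.png

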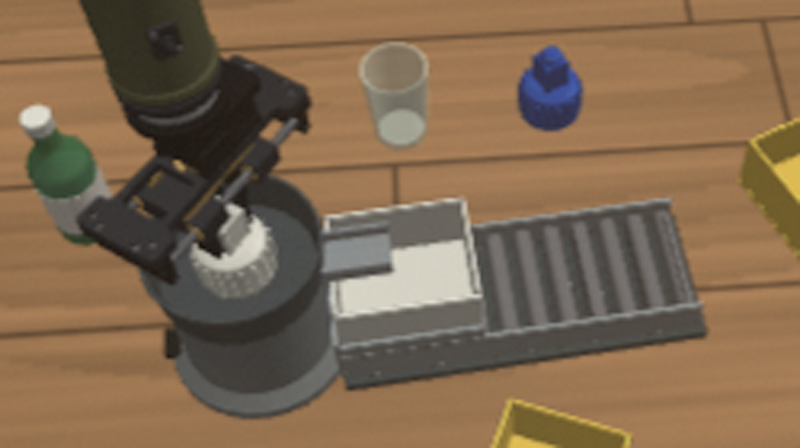

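View pics/wrist10.png

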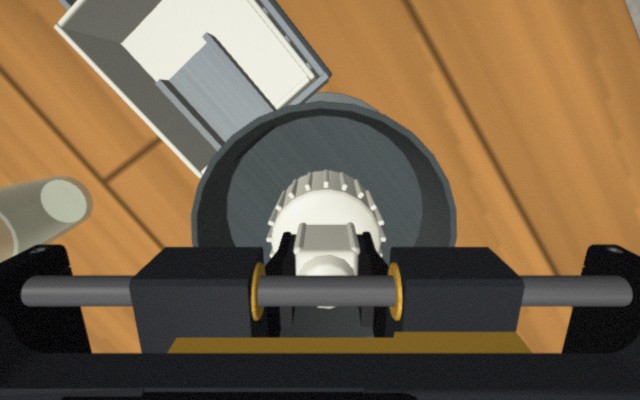

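The reamer sits in the bowl, with the grip unchanged in the wrist view (crown at (328,237), as before, so no slip). The tub is in the bay. One numeric check, then hand in.

Run:
```python
from h import *
s=load('scene10'); S=lambda u,v,z: ray(s,150+u/3.2,130+v/3.2,z)
P=[S(u,v,.11) for u,v in[(325,214),(465,200),(484,327),(335,346)]]; c=np.mean(P,0)
a=np.radians(5); ey=np.array([-np.sin(a),np.cos(a)]); ex=np.array([np.cos(a),np.sin(a)])
o=np.array([.628,-.2045])+.19*ey; print('tub station x,y',(c[:2]-o)@ex,(c[:2]-o)@ey)
workorder.close_job(); print(ctrl.get_state()['time'])
```

```text
tub station x,y 0.015154914238313801 -0.04855349455073603
the job is handed in; nothing more can be done
the job is handed in; nothing more can be done
```

I pushed the white tub along the rollers to the end stop, then fitted the reamer on the drive stub. I pressed it down and handed the job in with the gripper still holding it. No verdict came back.

- **Tub:** It met the stop with about 10 N of resistance. The last image check put its centre at station y of about -48.5 mm, against -50 mm when fully home. The same check gave x of about +15 mm, outside the ±12 mm allowed. I think that is the scene camera reading high: it also read 10 mm higher in world x than the top camera at the start, and the tub has only 3 mm of play each side between the rails. I did not measure x a second way before handing in.
- **Reamer:** I turned it to the measured spline angle (55.4°, quarter turns equivalent). It dropped past the unmeshed stop height with no reaction force. The spring began to resist with the tool at about 197 mm, the expected seat height.
- **Press:** The tool stopped at 189.2 mm, about 8 mm further down. Force on the tool rose to 15.6 N with no further travel, so the stub is on its lower stop. The grip stayed at 27.7 mm with no visible slip.
- **Bystanders:** The bottle and tumbler look unmoved in the last scene crop. The jar was outside that crop, and the arm did not go near it.
- **Time:** The job took about 21 s of the 61 s allowed.

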